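Load a module under the hold-down of a test jig

ROBOT

A 6-joint arm with a two-finger parallel gripper is mounted at the origin on the work surface. World frame = base frame: x ahead of the robot, y to its left, z up, the work surface at z = 0. Lengths are in m, angles in rad, forces in N, time in s.
With the tool pointing down it reaches from about 0.325 to 0.775 m from the base axis. Payload 5.5 kg.
Tool frame: the origin (TCP) lies midway between the tips of the shut fingers; the grasp point (between the pads) lies 19 mm behind it; z points along the fingers, y is the line along which they close (so a half turn about z gives the same grasp; the last joint's range is limited). The gripper opens to 85 mm and grips with 20 to 120 N. Pads are 22 mm wide; open, the fingers measure 114 mm over their backs; the gripper's body (76 mm by 85 mm) begins 54 mm behind the grasp point. The pads swing forward as they close: fully open they stand 13 mm farther back than shut.
Start: joints at [-1.357, 0.091, 1.231, -0, 1.82, -0.057], TCP at [0.161, -0.578, 0.231] pointing down, gripper open.
Joint ranges: [-2.87, 2.87], [-0.86, 2.18], [0.17, 2.46], [-1.51, 4.65], [0.06, 2.69], [-2.65, 2.65]. Speed limits (rad/s): [2.57, 2.57, 3.01, 3.14, 3.14, 3.14].

INTERFACE

Orientations are given as a unit quaternion [x, y, z, w].
In Python, from workcell import robot gives the robot as it stands.
- The arm moves only by the tool jog_arm, never from a script. Its arguments are lists of equal length, an entry for each row: "slide": the shift along the tool's x, y, z in cm, a list of three; "roll": the turn about the tool's z in degrees. In form: {"slide": [[tx, ty, tz], ...], "roll": [roll, ...]}. A call has 1 to 20 rows; each row shifts and turns the commanded pose from where the row before left it, along the tool's axes as they then stand; what a row does not reach is not made up. A row lasts 1/12 s, in which the tool goes at most 41.7 mm and 7.16 degrees, less where a joint would pass 70% of its speed; a pose out of reach is approached as far as the arm can. A call is refused whole if a number of a shift passes 4.17 or a number of a turn 7.16, either way. A call with a gripper value outside its range is refused whole. "claw" is the opening, from 0 (shut) to 1 (fully open), set as the call begins (left out, the last holds). The fingers move at their own pace and stop on an object; "squeeze" is the grip in N (left out, the last holds). Time passes only in rows, so rows that do not move let the fingers close. It gives the time, the measured TCP pose, the force, the opening and the grip force at its end, in the units of the state.
- robot.get_obs(): the state, without advancing time (a new reading comes with each control period).
- robot.camera(name): name is "scene" or "top" or "wrist"; returns a dict with "img" (480x640x3 uint8, red, green, blue), "fov_y" (degrees; the focal length in pixels is half the picture's height over the tangent of half this angle, whatever the lens; pixels are square), "cx", "cy" (the principal point, pixels), "eye" and "attitude" of the camera in the world. Camera axes: x right, y down, z forward; pixel columns grow to the right and rows downward; lengths in m; the calibration is good to about 2 mm. A picture is of the moment at which its call begins. There is no depth.
- robot.hand_in(): hands the job in; it is judged then, once.
The state is a dict: "clock": time; "joint_pos": joint angles; "qvel": joint speeds; "tau": joint torques, N m; "eef_pos": TCP position; "ee_rot": TCP orientation; "force": force on the tool from outside, world axes, zero at the start; "moment": the same for the moment, N m; "finger_gap": finger opening in m; "grip_force": force on a finger pad.
Only numpy, scipy, OpenCV 4.12 (cv2) and the standard library are available. Lean on these libraries where they do the work, as an engineer would, in place of code of your own. Each camera call takes 0.05 s, during which the arm holds its last target. There are 200 camera calls.

TASK

Load the aluminium module into the test jig, connector first: push its nose under the sprung hold-down arm so that the arm rides up onto it, slide it on along the jig's floor between the rails until its connector presses the sprung contact plate in a little, then let go, with the arm bearing down on the module and the plate still pressed. Press the contact plate gently and leave the other things on the bench where they are.

Things in the scene. Friction and masses are not known exactly. Their poses are not given: they have to be found in the camera images.
- module: Loose die-cast aluminium case lying flat, 120 long (x) x 46 wide (y) x 26 mm high, about 0.25 kg. Origin: centre of the case's underside, z up. +x points to its nose, where a black connector (24 wide, from 4 to 12 mm above the underside) stands 8 mm out of the end face.
- module_grip (a point): Where to grip the module, across its 46 mm width: on its centre line 45 mm behind the origin (toward the tail), 26 mm above the underside. Fingers here stay clear of the jig's rails. Axes as the module's.
- jig: Fixed test jig. Origin: on the underside of its base plate, z up; +x is the way the module is pushed in. Base plate 110 mm wide (y), x = -100 to +140 mm; its top, the jig's floor, is 10 mm above the origin. Nothing on the jig stands more than 55 mm above the floor.
- jig_mouth (a point): Point on the jig's floor at x = 0, y = 0 of the jig, midway between the near ends of the two guide rails; axes as the jig's. The rails run from here to x = 66 mm, 14 mm high, 49 mm apart between inner faces; their mouths flare outward from here back to x = -15 mm.
- holddown_pad (a point): Underside of the pad at the free end of the hold-down arm, a steel bar 18 mm wide hinged 108 mm farther along the jig's +x. At rest at x = 22, y = 0 mm of the jig, 18 mm above its floor. From the slippery white pad a ski toe slopes up toward the jig's -x at about 25 degrees, to a tip at x = -10 mm, 30 mm above the floor, so a 26 mm high part pushed along the floor lifts the arm.
- holddown (a joint): Angle of the sprung hold-down arm, rad: 0 at rest, grows as the pad lifts, about 0.075 with the pad on the module's top, limit 0.6. Its spring presses down with about 5 to 7 N. Pushing the module's nose in to lift it takes 5 to 20 N along the floor; sliding on beneath it takes a steady, smaller push (up to about 10 N, differing with friction).
- head: Black contact head housing, fixed on the jig's floor; origin at the foot of its front face, x = 88 mm of the jig. Before it stands a brass contact plate, 36 mm wide, 2 to 22 mm above the floor, on a slide set for the day: unloaded, its front is anywhere from x = 40 to 64 mm of the jig, not measured, to be found by feel. Plate and slide count as part of the head.
- plate_zone (a point): Middle of the range in which the contact plate's front face may stand: x = 52 mm, y = 0 of the jig, 12 mm above its floor (the real plate is up to 12 mm nearer or farther). The plate is sprung: it yields 2 N per mm, for 5 mm, then is hard. Over 14 N on it bends the contacts; 3 to 7 N is a good contact, 1.5 N the least. Friction under the arm keeps the module there.
- tester: Bystander: red tester box, 70 x 50 x 32 mm, origin under its centre. Leave it alone.
- bitcase: Bystander: black case of screwdriver bits, 75 x 100 x 43 mm with the bits, origin under its centre. Leave it alone.
- driver: Bystander: screwdriver 170 mm long lying on the bench. Leave it alone.
There are look-alikes about, which are no part of the job. Of the things like the module, leave any that is red; of the rest the smaller one is meant.

How it is judged:
On the way, in this order (a step that is already met when the one before it is completed fails the run):
1. the module's nose has lifted the hold-down arm (value of joint holddown above 0.03 rad and contact force between module and holddown above 1 N), for 0.1 s.
2. the module, under the arm, presses the contact plate (value of joint holddown above 0.055 rad and contact force between module and head above 1.5 N), for 0.2 s.
At the end, for the whole second after the job is handed in: The module lies flat on the jig's floor between the rails, connector toward the contact head (centred within 4 mm, straight within 0.06 rad), at rest; the hold-down arm bears on its top with more than 2.5 N and its connector presses the contact plate with more than 1.5 N (all of step 2 and contact force between module and holddown above 2.5 N and value of joint holddown below 0.1 rad and x of module in the frame of jig between -0.032 and 0.006 m and y of module in the frame of jig between -0.004 and 0.004 m and z of module in the frame of jig between 0.007 and 0.013 m and angle between the x axis of module and the x axis of jig, either way round below 0.06 rad and angle between module's own z axis and vertical below 0.05 rad and x of module_grip in the frame of jig below -0.03 m and linear speed of module below 0.01 m/s); the robot touches nothing.
It fails at once if the contact plate is pressed with more than 14 N (contact force between module and head above 14 N).
It fails at once if the tester box is shifted by more than 20 mm (distance of tester from where it was at the start of the episode above 0.02 m).
It fails at once if the bit case is shifted by more than 20 mm (distance of bitcase from where it was at the start of the episode above 0.02 m).
It fails at once if the screwdriver is shifted by more than 25 mm (distance of driver from where it was at the start of the episode above 0.025 m).
It also fails if it takes over 64 s, if anything falls off the work surface, if the arm or the gripper's body presses on something with over 40 N, if the wrist force passes 120 N, or if a joint passes its speed limit or range.

## Working session

There is one attempt and no reset: what is moved stays moved. The work goes in short steps, Python scripts to look and compute and a tool call to move; the robot and the scene stay as the last step left them, time stands still between calls to the robot, and variables do not carry over. Pictures are saved under pics/ and viewed, at most 10 in all, crops included, and the job is handed in when it is done.

Besides the shell and the picture viewer there is one more tool, called after "Emit:" in YAML: its name, and indented under it one key for each argument. jog_arm: Moves the arm, as the interface text tells. Its arguments: {"type":"object","properties":{"slide":{"type":"array"},"roll":{"type":"array"},"claw":{"type":"number"},"squeeze":{"type":"number"}},"required":["slide","roll"]}

```bash
mkdir -p pics
cat > h.py <<'E'
import numpy as np,cv2
from scipy.spatial.transform import Rotation as R
from workcell import robot
def cam(n,f=None):
    c=robot.camera(n)
    if f: cv2.imwrite('pics/'+f,c['img'][:,:,::-1])
    return c
def att(c):
    a=np.array(c['attitude'],float)
    return a if a.shape==(3,3) else R.from_quat(a).as_matrix()
def ray(c,uv,z):
    f=240/np.tan(np.radians(c['fov_y'])/2)
    d=att(c)@np.array([(uv[0]-c['cx'])/f,(uv[1]-c['cy'])/f,1]);e=np.array(c['eye'])
    return e+d*(z-e[2])/d[2]
def proj(c,p):
    f=240/np.tan(np.radians(c['fov_y'])/2)
    q=att(c).T@(np.array(p)-c['eye']);return q[:2]/q[2]*f+[c['cx'],c['cy']]
E
python3 - <<'E'
from h import *
import pickle
t=cam('top','top1.png');s=cam('scene','scene1.png')
pickle.dump((t,s),open('ts.pkl','wb'))
for c in(t,s): print(c['fov_y'],c['cx'],c['cy'],c['eye'],c['attitude'])
o=robot.get_obs();print(o['clock'],o['ee_rot'],o['force'])
E
```

```text
51.45143410317175 324.2446214705886 239.16574734774056 [0.33682067 0.01063185 1.15706436] [-0.69337087  0.71371516 -0.06608529  0.07402867]
47.67285483368975 319.96974686690623 234.5557487527372 [1.30254838 0.20429239 0.89349769] [ 0.58254853  0.72349439 -0.29394353 -0.22536699]
0.1 [ 9.90845446e-01  1.34998017e-01 -8.96625241e-05 -9.10312039e-04] [0.58247568 0.33251849 0.36765507]
```

View pics/top1.png

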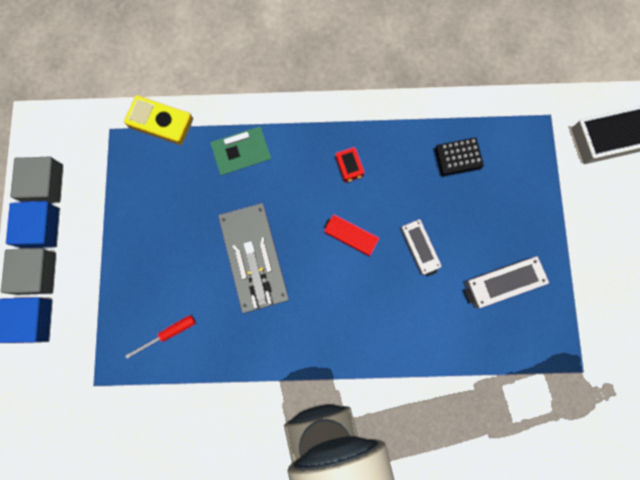

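View pics/scene1.png

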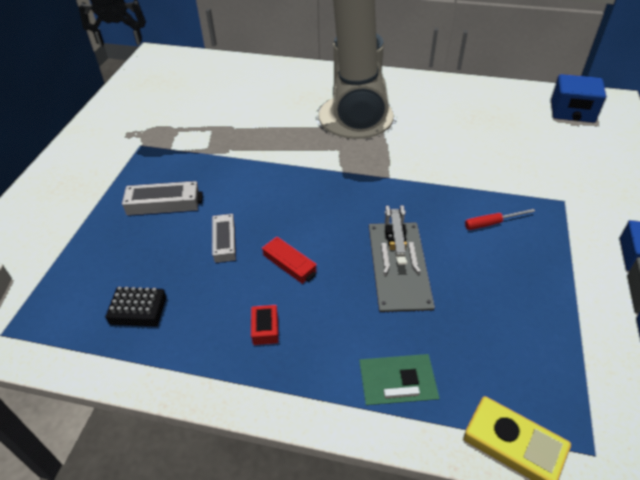

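Candidates like the module are the red bar (352,235), the small aluminium case (421,247) and the larger aluminium case (507,282). Red is excluded and the smaller of the other two is meant, so it is the one at (421,247). I'll confirm it in a crop and measure.

Run:
```python
from h import *
import pickle
t,s=pickle.load(open('ts.pkl','rb'))
a=cv2.resize(t['img'][205:325,205:305],None,fx=4,fy=4,interpolation=cv2.INTER_CUBIC)
b=cv2.resize(t['img'][205:325,385:485],None,fx=4,fy=4,interpolation=cv2.INTER_CUBIC)
cv2.imwrite('pics/crop1.png',np.hstack([a,b])[:,:,::-1])
im=t['img'].astype(int);hsv=cv2.cvtColor(t['img'],cv2.COLOR_RGB2HSV)
m=((hsv[:,:,1]<70)&(hsv[:,:,2]>60)).astype(np.uint8)
for n,(x0,y0,x1,y1),z in(('module',(395,210,445,280),.026),('jig',(210,195,295,315),.01)):
    k=np.zeros_like(m);k[y0:y1,x0:x1]=m[y0:y1,x0:x1]
    cs=cv2.findContours(k,0,2)[0];c=max(cs,key=cv2.contourArea)
    P=np.array([ray(t,p[0],z)[:2] for p in c]).astype(np.float32)
    r=cv2.minAreaRect(P);print(n,r,cv2.boxPoints(r).round(4).tolist())
```

```text
module ((0.5398597717285156, -0.2014896422624588), (0.1250132918357849, 0.051986079663038254), 20.363325119018555) [[0.4722000062465668, -0.1988999992609024], [0.4902999997138977, -0.2476000040769577], [0.6075000166893005, -0.20409999787807465], [0.5893999934196472, -0.15539999306201935]]
jig ((0.5315226912498474, 0.1891307234764099), (0.2400246113538742, 0.10994218289852142), 14.18262004852295) [[0.4016999900341034, 0.21299999952316284], [0.428600013256073, 0.10639999806880951], [0.661300003528595, 0.16519999504089355], [0.6344000101089478, 0.2718000113964081]]
```

View pics/crop1.png

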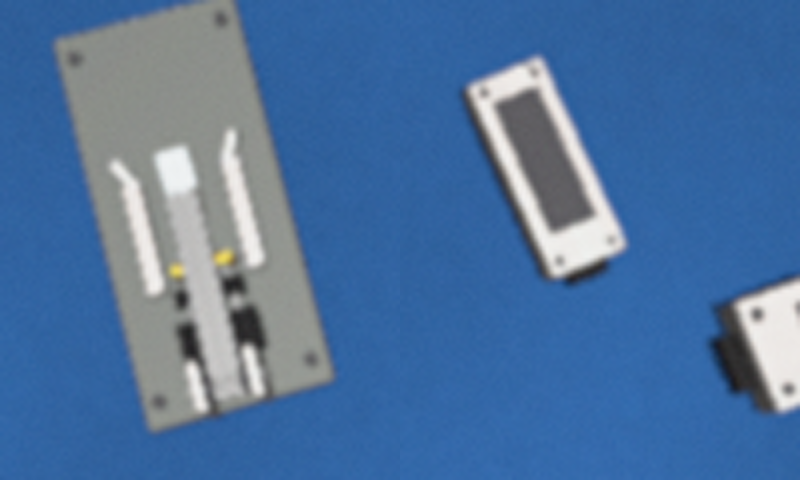

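The crop confirms it. The jig (left) has its mouth up the image and its head at the bottom. The small case (right) has its black connector at the lower end, at crop (585,272), so it points roughly the way the jig is loaded. I'll move above it.

Emit:
jog_arm:
  slide:
    - [1.5, -0.8, 0]
    - [2.5, -1.37, 0]
    - [2.5, -1.37, 0]
    - [2.5, -1.37, 0]
    - [2.5, -1.37, 0]
    - [2.5, -1.37, 0]
    - [2.5, -1.37, 0]
    - [2.5, -1.37, 0]
    - [2.5, -1.37, 0]
    - [2.5, -1.37, 0]
    - [2.5, -1.37, 0]
    - [2.5, -1.37, 0]
    - [2.5, -1.37, 0]
    - [2.5, -1.37, 0]
    - [2.5, -1.37, 0]
    - [2.5, -1.37, 0]
    - [2.5, -1.37, 0]
    - [2.5, -1.37, 0]
    - [2.5, -1.37, 0]
    - [1.1, -0.6, 0]
  roll: [0, 0, 0, 0, 0, 0, 0, 0, 0, 0, 0, 0, 0, 0, 0, 0, 0, 0, 0, -4.85]
  claw: 1
  squeeze: 70

```text
clock: 1.77
eef_pos: [0.5512, -0.1961, 0.2306]
ee_rot: [0.984, 0.178, 0.0, -0.001]
force: [0.1, 0.3, -0.0]
finger_gap: 0.0855
grip_force: 0.0
```

Run:
```python
from h import *
import pickle
w=cam('wrist','w1.png');pickle.dump(w,open('w.pkl','wb'))
o=robot.get_obs();print(o['clock'],o['eef_pos'],o['ee_rot'],o['qvel'],w['eye'],w['attitude'],w['fov_y'],w['cx'],w['cy'])
```

```text
1.8167 [ 0.55167747 -0.19542742  0.23032624] [ 9.83111126e-01  1.83005824e-01  1.34119618e-04 -1.16831206e-03] [-0.04780801 -0.02154523  0.02262736 -0.01989963  0.00448532  0.097876  ] [ 0.62771957 -0.16718687  0.37376574] [ 0.8109556  -0.56266057 -0.09188715  0.13160871] 60.16266402940566 315.4814674351949 237.66618707393923
```

View pics/w1.png

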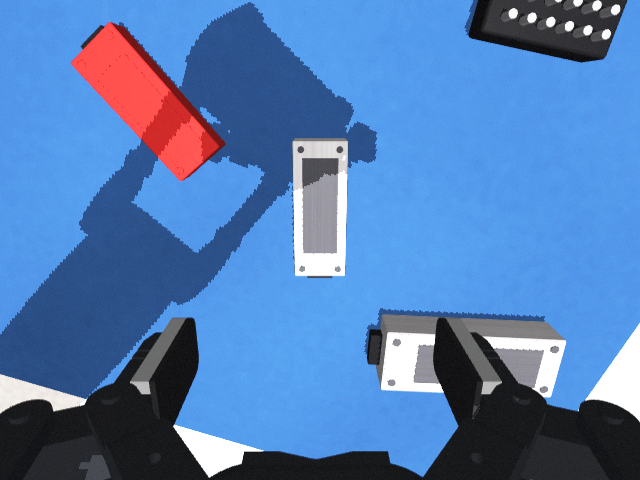

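The module shows at about (320,208), with its connector at the lower end (320,276), and it is almost aligned with the tool. Next I'll work out its top-face corners.

```bash
cat > det.py <<'E'
from h import *
def module(w,box,z):
    x0,y0,x1,y1=box
    hsv=cv2.cvtColor(w['img'],cv2.COLOR_RGB2HSV);m=(hsv[:,:,1]<60).astype(np.uint8)*255
    k=np.zeros_like(m);k[y0:y1,x0:x1]=m[y0:y1,x0:x1];k=cv2.morphologyEx(k,cv2.MORPH_CLOSE,np.ones((9,9)))
    c=max(cv2.findContours(k,0,2)[0],key=cv2.contourArea)
    P=np.array([ray(w,p[0],z)[:2] for p in c]).astype(np.float32)
    return cv2.minAreaRect(P),cv2.boundingRect(c)
E
python3 - <<'E'
from det import *
import pickle
w=pickle.load(open('w.pkl','rb'))
print(module(w,(270,120,365,300),.026))
P=[ray(w,p,.026)[:2] for p in((293,139),(347,139),(345,275),(295,275))];print(np.round(P,4),np.mean(P,0))
E
```

```text
(((0.5430645942687988, -0.20230485498905182), (0.12298920750617981, 0.045896340161561966), 20.514232635498047), (292, 138, 56, 139))
[[ 0.5922 -0.1604]
 [ 0.6077 -0.2019]
 [ 0.4946 -0.2453]
 [ 0.4786 -0.2026]] [ 0.54326138 -0.20256747]
```

Emit:
jog_arm:
  slide:
    - [3.5, 0.2, 3]
    - [0, 0, 4]
    - [0, 0, 4]
    - [0, 0, 0]
    - [0, 0, 0]
  roll: [0, 0, 0, 0, 0]

```text
clock: 2.23
eef_pos: [0.5776, -0.1895, 0.1212]
ee_rot: [0.984, 0.177, -0.003, -0.002]
force: [-0.0, 0.2, 1.2]
finger_gap: 0.0851
grip_force: 0.0
```

Run:
```python
from det import *
o=robot.get_obs();p=o['eef_pos'];M=R.from_quat(o['ee_rot']).as_matrix()
print(p,np.degrees(np.arctan2(M[1,0],M[0,0])),M.T@(np.array([.5866,-.186,.008])-p),o['force'])
```

```text
[ 0.57762742 -0.18945512  0.12115388] 20.34233305733437 [0.01023404 0.00043161 0.11309874] [-0.04390265  0.20527026  1.21124139]
```

Emit:
jog_arm:
  slide:
    - [1.0, 0.05, 2]
    - [0, 0, 3]
    - [0, 0, 3]
    - [0, 0, 2.3]
    - [0, 0, 1.0]
    - [0, 0, 0]
    - [0, 0, 0]
  roll: [0, 0, 0, 0, 0, 0, 0]

```text
clock: 2.82
eef_pos: [0.5907, -0.1881, 0.0144]
ee_rot: [0.984, 0.177, 0.002, 0.001]
force: [0.6, 0.4, 0.8]
finger_gap: 0.0854
grip_force: 0.0
```

Emit:
jog_arm:
  slide:
    - [0, 0, 0]
    - [0, 0, 0]
    - [0, 0, 0]
    - [0, 0, 0]
    - [0, 0, 0]
    - [0, 0, 0]
    - [0, 0, 0]
    - [0, 0, 0]
  roll: [0, 0, 0, 0, 0, 0, 0, 0]
  claw: 0
  squeeze: 70

```text
clock: 3.48
eef_pos: [0.5905, -0.1878, 0.0136]
ee_rot: [0.984, 0.177, 0.002, 0.001]
force: [0.3, 0.4, 6.1]
finger_gap: 0.044
grip_force: 73.0
```

Run:
```python
from det import *
o=robot.get_obs();p=o['eef_pos'];M=R.from_quat(o['ee_rot']).as_matrix()
print(p,np.degrees(np.arctan2(M[1,0],M[0,0])),M[:,2],o['force'],o['finger_gap'],o['grip_force'])
```

```text
[ 0.59048294 -0.18777076  0.01361413] 20.364946405867173 [ 0.00346654 -0.00113008 -0.99999335] [0.31925169 0.35180725 6.05796263] 0.04399480169726496 72.96477198600769
```

Emit:
jog_arm:
  slide:
    - [0, 0, 0]
    - [0, 0, 0]
    - [0, 0, 0]
    - [0, 0, 0]
    - [-0.2, 0, 0.3]
    - [-0.1, 0, 0.3]
    - [0, 0, 0]
    - [0, 0, 0]
    - [0, 0, 0]
  roll: [0, 0, 0, 0, 0, 0, 0, 0, 0]
  claw: 0.8

```text
clock: 4.23
eef_pos: [0.5863, -0.1884, 0.005]
ee_rot: [0.984, 0.177, -0.0, -0.0]
force: [0.6, 0.1, -0.5]
finger_gap: 0.0683
grip_force: 0.0
```

Emit:
jog_arm:
  slide:
    - [0, 0, 0]
    - [0, 0, 0]
    - [0, 0, 0]
    - [0, 0, 0]
    - [0, 0, 0]
    - [0, 0, 0]
    - [0, 0, 0]
    - [0, 0, 0]
  roll: [0, 0, 0, 0, 0, 0, 0, 0]
  claw: 0
  squeeze: 70

```text
clock: 4.9
eef_pos: [0.5869, -0.1886, 0.0058]
ee_rot: [0.984, 0.177, 0.001, 0.0]
force: [1.1, -0.8, 4.2]
finger_gap: 0.0448
grip_force: 73.6
```

Run:
```python
from det import *
w=cam('wrist','w2.png')
o=robot.get_obs();p=o['eef_pos'];M=R.from_quat(o['ee_rot']).as_matrix()
print(p,np.degrees(np.arctan2(M[1,0],M[0,0])),M[:,2],o['force'],o['finger_gap'],o['grip_force'],w['eye'])
```

```text
[ 0.5868887  -0.18853061  0.00579229] 20.36862033381804 [ 1.18012127e-03 -3.07260211e-04 -9.99999256e-01] [1.81312531 0.34846424 5.43397606] 0.04444879313702851 73.64152908325195 [ 0.66335451 -0.15950822  0.14904084]
```

View pics/w2.png

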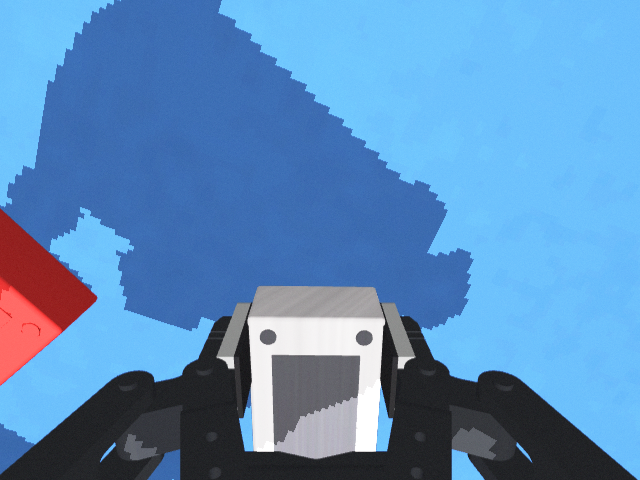

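The pads hold the module on both sides. Its tail top edge runs from (250,318) to (383,318), and from that I can get the tool-to-module offset and the transfer.

Run:
```python
from det import *
w=robot.camera('wrist');o=robot.get_obs();p=o['eef_pos'];M=R.from_quat(o['ee_rot']).as_matrix()
for u in((250,318),(383,318),(316,318)): print(M.T@(ray(w,u,.026)-p))
a=np.radians(14.18);O=np.array([.5509,.1940])
for xg in(-.130,-.135):
  t=O+xg*-np.array([np.cos(a),np.sin(a)]);print(t,(M.T@np.r_[t-p[:2],0]),np.hypot(*t))
```

```text
[ 0.01247907 -0.02236561 -0.02021817]
[ 0.01240995  0.02214403 -0.02018467]
[ 0.01244478 -0.00028427 -0.02020155]
[0.67693902 0.22584597] [ 2.28649665e-01 -3.57141351e-01 -4.17702140e-05] 0.7136195320831176
[0.68178667 0.22707081] [ 2.33620514e-01 -3.56602253e-01 -3.64163890e-05] 0.7186057487996151
```

Emit:
jog_arm:
  slide:
    - [0, 0, -1.0]
    - [0, 0, -2.5]
    - [0, 0, -2.5]
    - [0, 0, -2.5]
    - [0.16, -1.5, -1.0]
    - [0.16, -2.7, 0]
    - [0.16, -2.7, 0]
    - [0.16, -2.7, 0]
    - [0.16, -2.7, 0]
    - [0.16, -2.7, 0]
    - [0.16, -2.7, 0]
    - [0.16, -2.7, 0]
    - [0.16, -2.7, 0]
    - [0.16, -2.7, 0]
    - [0.16, -2.7, 0]
    - [0.16, -2.7, 0]
    - [0.16, -2.7, 0]
    - [0.2, -1.8, 0]
    - [0.2, 0, 0]
    - [0, 0, 0]
  roll: [0, 0, 0, 0, 0, 0, 0, 0, 0, 0, 0, 0, 0, 0, 0, 0, 0, 0, 6.18, 0]

```text
clock: 6.67
eef_pos: [0.4843, 0.1557, 0.0992]
ee_rot: [0.992, 0.123, -0.001, 0.0]
force: [0.1, -0.5, -1.7]
finger_gap: 0.0447
grip_force: 72.9
```

Emit:
jog_arm:
  slide:
    - [0, 0, 0]
    - [0, 0, 0]
    - [0, 0, 0]
  roll: [0, 0, 0]

```text
clock: 6.92
eef_pos: [0.4854, 0.1542, 0.0999]
ee_rot: [0.992, 0.124, -0.0, 0.0]
force: [0.1, 0.3, -2.3]
finger_gap: 0.0448
grip_force: 72.9
```

```bash
cat > st.py <<'E'
from det import *
o=robot.get_obs();p=o['eef_pos'];M=R.from_quat(o['ee_rot']).as_matrix()
a=np.radians(14.18);ex=-np.array([np.cos(a),np.sin(a)]);ey=np.array([-ex[1],ex[0]]);O=np.array([.5509,.1940])
d=p[:2]-O;print('t',o['clock'],'tcp',p.round(4),'jig tcp mm',(1000*np.array([d@ex,d@ey])).round(2),'mod x',(1000*(d@ex)+47.6).round(2),'yaw',np.degrees(np.arctan2(M[1,0],M[0,0])).round(2),'tilt',M[:2,2].round(4))
f=o['force'];print('F jig',round(f[:2]@ex,2),round(f[:2]@ey,2),round(f[2],2),o['finger_gap'],o['grip_force'])
E
python3 - <<'E'
import st
from h import *
w=cam('wrist','w3.png')
t=cam('top')
cv2.imwrite('pics/t3.png',cv2.resize(t['img'][180:330,180:340],None,fx=4,fy=4,interpolation=cv2.INTER_CUBIC)[:,:,::-1])
E
```

```text
t 6.9167 tcp [0.4854 0.1542 0.0999] jig tcp mm [73.31 22.57] mod x 120.91 yaw 14.23 tilt [-0.0008 -0.0004]
F jig -0.15 -0.3 -2.27 0.044750430065363986 72.87439942359924
```

View pics/t3.png

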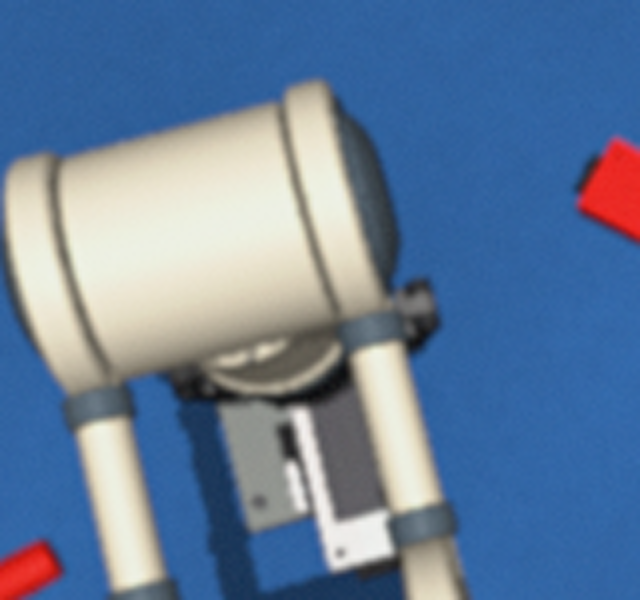

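I misplaced a decimal, so the tool is 20 cm short. It is clear above the jig at z=0.1 and nothing was touched. Correcting.

Emit:
jog_arm:
  slide:
    - [1.1, -0.2, 0]
    - [2.4, -0.3, 0]
    - [2.4, -0.3, 0]
    - [2.4, -0.3, 0]
    - [2.4, -0.3, 0]
    - [2.4, -0.3, 0]
    - [2.4, -0.3, 0]
    - [2.4, -0.26, 0]
    - [2.4, 0, 0]
    - [0, 0, 0]
    - [0, 0, 0]
    - [0, 0, 0]
    - [0, 0, 0]
  roll: [0, 0, 0, 0, 0, 0, 0, 0, 0, 0, 0, 0, 0]

```text
clock: 8.1
eef_pos: [0.6762, 0.2261, 0.1006]
ee_rot: [0.992, 0.123, -0.0, -0.0]
force: [-0.7, 0.8, -2.5]
finger_gap: 0.0447
grip_force: 72.9
```

Run:
```python
import st
from h import *
w=cam('wrist','w4.png')
s=cam('scene')
cv2.imwrite('pics/s4.png',cv2.resize(s['img'][160:330,330:490],None,fx=3.5,fy=3.5,interpolation=cv2.INTER_CUBIC)[:,:,::-1])
```

```text
t 8.1 tcp [0.6762 0.2261 0.1006] jig tcp mm [-129.32   -0.46] mod x -81.72 yaw 14.18 tilt [-0.  0.]
F jig 0.52 -0.97 -2.49 0.04468562623008642 72.85186529159546
```

View pics/s4.png

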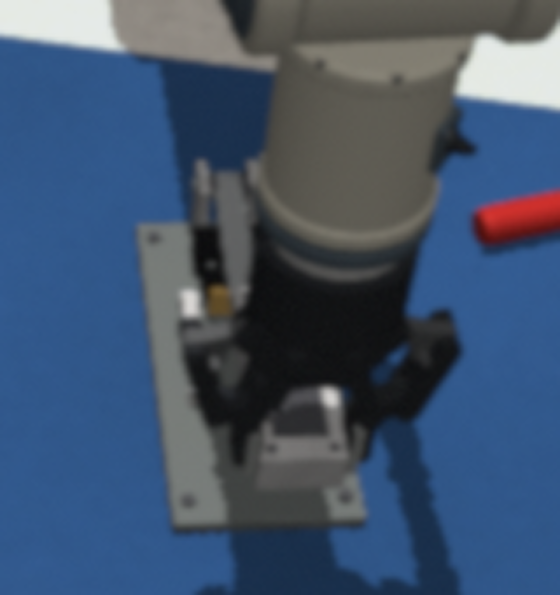

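Module is held level above the jig's entry and in line with it. One check of the jig pose from the first scene picture.

Run:
```python
from h import *
import pickle
t,s=pickle.load(open('ts.pkl','rb'))
hsv=cv2.cvtColor(s['img'],cv2.COLOR_RGB2HSV)
m=((hsv[:,:,1]<90)&(hsv[:,:,2]>50)).astype(np.uint8)
k=np.zeros_like(m);k[215:315,362:440]=m[215:315,362:440]
c=max(cv2.findContours(k,0,2)[0],key=cv2.contourArea)
P=np.array([ray(s,p[0],.01)[:2] for p in c if p[0][1]>235]).astype(np.float32)
r=cv2.minAreaRect(P);print(r,cv2.boxPoints(r))
# distance of the scene long-edge midline from top-fit axis
a=np.radians(14.18);ey=np.array([.245,-.9695]);B=cv2.boxPoints(r);print(((B-[.5315,.1891])@ey*1000))
```

```text
((0.5601353645324707, 0.19536739587783813), (0.1951776146888733, 0.11075355857610703), 14.147881507873535) [[0.4519711  0.2252113 ]
 [0.4790421  0.11781711]
 [0.6682996  0.16552348]
 [0.6412286  0.2729177 ]]
[-54.49448968  56.25657822  56.37333769 -54.37773743]
```

Emit:
jog_arm:
  slide:
    - [0, 0.1, 1.2]
    - [0, 0, 2]
    - [0, 0, 2]
    - [0, 0, 2]
    - [0, 0, 0.8]
    - [0, 0, 0.2]
    - [0, 0, 0]
    - [0, 0, 0]
  roll: [0, 0, 0, 0, 0, 0, 0, 0]

```text
clock: 8.87
eef_pos: [0.6774, 0.2257, 0.0193]
ee_rot: [0.992, 0.123, 0.001, -0.0]
force: [0.4, -0.5, -2.5]
finger_gap: 0.0445
grip_force: 72.9
```

```bash
python3 st.py
```

```text
t 8.8667 tcp [0.6774 0.2257 0.0193] jig tcp mm [-130.36    0.27] mod x -82.76 yaw 14.19 tilt [0.0015 0.0004]
F jig -0.24 0.6 -2.49 0.044548748456550366 72.91528701782227
```

Emit:
jog_arm:
  slide:
    - [0, 0, 0.15]
    - [0, 0, 0.15]
    - [0, 0, 0]
    - [0, 0, 0]
    - [0, 0, 0]
  roll: [0, 0, 0, 0, 0]

```text
clock: 9.28
eef_pos: [0.6774, 0.2257, 0.0159]
ee_rot: [0.992, 0.123, 0.001, -0.0]
force: [0.4, 0.7, 0.3]
finger_gap: 0.0445
grip_force: 73.3
```

```bash
python3 st.py
```

```text
t 9.2833 tcp [0.6774 0.2257 0.0159] jig tcp mm [-130.38    0.26] mod x -82.78 yaw 14.19 tilt [0.0012 0.0003]
F jig -0.58 -0.58 0.26 0.044464536929387205 73.26006531715393
```

Emit:
jog_arm:
  slide:
    - [-0.3, 0, 0]
    - [-0.3, 0, 0]
    - [-0.3, 0, 0]
    - [-0.3, 0, 0]
    - [-0.3, 0, 0]
    - [-0.3, 0, 0]
    - [-0.3, 0, 0]
    - [0, 0, 0]
  roll: [0, 0, 0, 0, 0, 0, 0, 0]

```text
clock: 9.95
eef_pos: [0.6563, 0.2204, 0.0158]
ee_rot: [0.992, 0.124, 0.0, -0.0]
force: [0.0, 0.6, 3.3]
finger_gap: 0.045
grip_force: 73.6
```

```bash
python3 st.py
```

```text
t 9.95 tcp [0.6563 0.2204 0.0158] jig tcp mm [-108.65    0.27] mod x -61.05 yaw 14.19 tilt [0.0004 0.0001]
F jig -0.14 -0.53 3.27 0.044973405892169346 73.56273651123047
```

Emit:
jog_arm:
  slide:
    - [-0.2, 0, 0]
    - [-0.2, 0, 0]
    - [-0.2, 0, 0]
    - [-0.2, 0, 0]
    - [-0.2, 0, 0]
    - [0, 0, 0]
    - [0, 0, 0]
  roll: [0, 0, 0, 0, 0, 0, 0]

```text
clock: 10.53
eef_pos: [0.6487, 0.2183, 0.0159]
ee_rot: [0.992, 0.123, 0.002, -0.0]
force: [8.0, 2.3, 0.0]
finger_gap: 0.0446
grip_force: 73.3
```

```bash
python3 st.py
```

```text
t 10.5333 tcp [0.6487 0.2183 0.0159] jig tcp mm [-100.78    0.38] mod x -53.18 yaw 14.18 tilt [0.0047 0.0012]
F jig -8.35 -0.3 0.04 0.04456036587946192 73.31491470336914
```

Emit:
jog_arm:
  slide:
    - [-0.2, 0, 0]
    - [-0.2, 0, 0]
    - [-0.2, 0, 0]
    - [-0.2, 0, 0]
    - [-0.2, 0, 0]
    - [-0.2, 0, 0]
    - [0, 0, 0]
    - [0, 0, 0]
  roll: [0, 0, 0, 0, 0, 0, 0, 0]

```text
clock: 11.2
eef_pos: [0.6366, 0.2152, 0.0158]
ee_rot: [0.992, 0.123, 0.002, -0.0]
force: [6.2, 1.3, 2.1]
finger_gap: 0.0444
grip_force: 73.6
```

```bash
python3 st.py
```

```text
t 11.2 tcp [0.6366 0.2152 0.0158] jig tcp mm [-88.27   0.4 ] mod x -40.67 yaw 14.18 tilt [0.0034 0.0008]
F jig -6.37 0.25 2.09 0.044383656344265186 73.57816100120544
```

Emit:
jog_arm:
  slide:
    - [-0.1, 0, 0]
    - [-0.1, 0, 0]
    - [-0.1, 0, 0]
    - [-0.1, 0, 0]
    - [0, 0, 0]
    - [0, 0, 0]
  roll: [0, 0, 0, 0, 0, 0]

```text
clock: 11.7
eef_pos: [0.6329, 0.2143, 0.0158]
ee_rot: [0.992, 0.123, 0.002, -0.0]
force: [7.5, 1.4, 1.5]
finger_gap: 0.0447
grip_force: 73.4
```

```bash
python3 st.py
```

```text
t 11.7 tcp [0.6329 0.2143 0.0158] jig tcp mm [-84.46   0.37] mod x -36.86 yaw 14.18 tilt [0.0038 0.001 ]
F jig -7.57 0.5 1.48 0.04470007816216134 73.41540098190308
```

Emit:
jog_arm:
  slide:
    - [-0.1, 0, 0]
    - [-0.1, 0, 0]
    - [-0.1, 0, 0]
    - [0, 0, 0]
    - [0, 0, 0]
  roll: [0, 0, 0, 0, 0]

```text
clock: 12.12
eef_pos: [0.63, 0.2136, 0.0159]
ee_rot: [0.992, 0.123, 0.002, -0.0]
force: [6.8, 1.3, 1.1]
finger_gap: 0.0443
grip_force: 73.4
```

```bash
python3 st.py
```

```text
t 12.1167 tcp [0.63   0.2136 0.0159] jig tcp mm [-81.48   0.35] mod x -33.88 yaw 14.18 tilt [0.0039 0.001 ]
F jig -6.92 0.45 1.13 0.04428906050930898 73.39468717575073
```

Emit:
jog_arm:
  slide:
    - [-0.1, 0, 0]
    - [-0.1, 0, 0]
    - [0, 0, 0]
    - [0, 0, 0]
  roll: [0, 0, 0, 0]

```text
clock: 12.45
eef_pos: [0.6281, 0.2131, 0.0158]
ee_rot: [0.992, 0.123, 0.002, -0.0]
force: [7.5, 2.2, 1.4]
finger_gap: 0.0445
grip_force: 73.4
```

```bash
python3 st.py
```

```text
t 12.45 tcp [0.6281 0.2131 0.0158] jig tcp mm [-79.48   0.38] mod x -31.88 yaw 14.18 tilt [0.0039 0.001 ]
F jig -7.81 -0.32 1.44 0.044525943116173146 73.3769166469574
```

Emit:
jog_arm:
  slide:
    - [-0.1, 0, 0]
    - [-0.1, 0, 0]
    - [0, 0, 0]
    - [0, 0, 0]
  roll: [0, 0, 0, 0]

```text
clock: 12.78
eef_pos: [0.6261, 0.2126, 0.0158]
ee_rot: [0.992, 0.123, 0.002, -0.0]
force: [6.7, 3.0, 2.0]
finger_gap: 0.0447
grip_force: 73.4
```

```bash
python3 st.py
```

```text
t 12.7833 tcp [0.6261 0.2126 0.0158] jig tcp mm [-77.48   0.35] mod x -29.88 yaw 14.18 tilt [0.0039 0.001 ]
F jig -7.26 -1.25 2.01 0.04474920508097211 73.36268305778503
```

Emit:
jog_arm:
  slide:
    - [-0.1, 0, 0]
    - [-0.1, 0, 0]
    - [0, 0, 0]
    - [0, 0, 0]
  roll: [0, 0, 0, 0]

```text
clock: 13.12
eef_pos: [0.6242, 0.2121, 0.0159]
ee_rot: [0.992, 0.123, 0.002, -0.0]
force: [6.5, 2.6, 1.1]
finger_gap: 0.0447
grip_force: 73.4
```

```bash
sed -i 's/round(4))$/round(5))/' st.py; python3 st.py
```

```text
t 13.1167 tcp [0.6242 0.2121 0.0159] jig tcp mm [-75.49   0.35] mod x -27.89 yaw 14.18 tilt [0.00386 0.00103]
F jig -6.96 -0.9 1.14 0.04468721817985491 73.35227251052856
```

Emit:
jog_arm:
  slide:
    - [-0.1, 0, 0]
    - [-0.1, 0, 0]
    - [0, 0, 0]
    - [0, 0, 0]
  roll: [0, 0, 0, 0]

```text
clock: 13.45
eef_pos: [0.6222, 0.2117, 0.0158]
ee_rot: [0.992, 0.123, 0.002, -0.0]
force: [6.6, 2.3, 1.0]
finger_gap: 0.0443
grip_force: 73.3
```

```bash
python3 st.py
```

```text
t 13.45 tcp [0.6222 0.2117 0.0158] jig tcp mm [-73.47   0.35] mod x -25.87 yaw 14.18 tilt [0.00378 0.00098]
F jig -6.96 -0.62 0.99 0.044348003462334334 73.34282755851746
```

Emit:
jog_arm:
  slide:
    - [-0.1, 0, 0]
    - [-0.1, 0, 0]
    - [0, 0, 0]
    - [0, 0, 0]
  roll: [0, 0, 0, 0]

```text
clock: 13.78
eef_pos: [0.6203, 0.2112, 0.0158]
ee_rot: [0.992, 0.123, 0.002, -0.0]
force: [7.5, 1.0, 0.1]
finger_gap: 0.0442
grip_force: 73.3
```

```bash
python3 st.py
```

```text
t 13.7833 tcp [0.6203 0.2112 0.0158] jig tcp mm [-71.46   0.36] mod x -23.86 yaw 14.18 tilt [0.00379 0.001  ]
F jig -7.48 0.9 0.12 0.044163309479397214 73.33342909812927
```

Emit:
jog_arm:
  slide:
    - [-0.1, 0, 0]
    - [-0.1, 0, 0]
    - [0, 0, 0]
    - [0, 0, 0]
  roll: [0, 0, 0, 0]

```text
clock: 14.12
eef_pos: [0.6183, 0.2107, 0.0158]
ee_rot: [0.992, 0.123, 0.002, -0.0]
force: [6.1, 1.4, 0.5]
finger_gap: 0.0451
grip_force: 73.3
```

```bash
python3 st.py
```

```text
t 14.1167 tcp [0.6183 0.2107 0.0158] jig tcp mm [-69.45   0.33] mod x -21.85 yaw 14.18 tilt [0.00376 0.00099]
F jig -6.26 0.1 0.51 0.04512617801513647 73.32901239395142
```

Emit:
jog_arm:
  slide:
    - [-0.1, 0, 0]
    - [-0.1, 0, 0]
    - [0, 0, 0]
    - [0, 0, 0]
  roll: [0, 0, 0, 0]

```text
clock: 14.45
eef_pos: [0.6164, 0.2102, 0.0159]
ee_rot: [0.992, 0.123, 0.002, -0.0]
force: [6.9, 2.2, 0.6]
finger_gap: 0.0449
grip_force: 73.3
```

```bash
python3 st.py
```

```text
t 14.45 tcp [0.6164 0.2102 0.0159] jig tcp mm [-67.45   0.34] mod x -19.85 yaw 14.18 tilt [0.00381 0.00099]
F jig -7.25 -0.47 0.58 0.044852144881425464 73.32793235778809
```

Emit:
jog_arm:
  slide:
    - [-0.1, 0, 0]
    - [-0.1, 0, 0]
    - [0, 0, 0]
    - [0, 0, 0]
  roll: [0, 0, 0, 0]

```text
clock: 14.78
eef_pos: [0.6144, 0.2097, 0.0158]
ee_rot: [0.992, 0.123, 0.002, -0.0]
force: [7.4, 1.2, 1.0]
finger_gap: 0.0445
grip_force: 73.3
```

```bash
python3 st.py
```

```text
t 14.7833 tcp [0.6144 0.2097 0.0158] jig tcp mm [-65.43   0.35] mod x -17.83 yaw 14.18 tilt [0.0037 0.001 ]
F jig -7.47 0.6 1.04 0.04445788063060038 73.32874417304993
```

Emit:
jog_arm:
  slide:
    - [-0.1, 0, 0]
    - [-0.1, 0, 0]
    - [0, 0, 0]
    - [0, 0, 0]
  roll: [0, 0, 0, 0]

```text
clock: 15.12
eef_pos: [0.6125, 0.2092, 0.0158]
ee_rot: [0.992, 0.123, 0.002, -0.0]
force: [6.6, 1.1, 0.7]
finger_gap: 0.0448
grip_force: 73.3
```

```bash
python3 st.py
```

```text
t 15.1167 tcp [0.6125 0.2092 0.0158] jig tcp mm [-63.44   0.35] mod x -15.84 yaw 14.18 tilt [0.00374 0.00099]
F jig -6.67 0.59 0.69 0.04475527206065597 73.3288836479187
```

Emit:
jog_arm:
  slide:
    - [-0.1, 0, 0]
    - [-0.1, 0, 0]
    - [0, 0, 0]
    - [0, 0, 0]
  roll: [0, 0, 0, 0]

```text
clock: 15.45
eef_pos: [0.6106, 0.2087, 0.0158]
ee_rot: [0.992, 0.123, 0.002, -0.0]
force: [7.8, 0.9, 0.1]
finger_gap: 0.0444
grip_force: 73.3
```

```bash
python3 st.py
```

```text
t 15.45 tcp [0.6106 0.2087 0.0158] jig tcp mm [-61.47   0.36] mod x -13.87 yaw 14.18 tilt [0.00382 0.00097]
F jig -7.74 1.03 0.13 0.04443199591896674 73.32995295524597
```

Emit:
jog_arm:
  slide:
    - [-0.1, 0, 0]
    - [-0.1, 0, 0]
    - [0, 0, 0]
    - [0, 0, 0]
  roll: [0, 0, 0, 0]

```text
clock: 15.78
eef_pos: [0.6091, 0.2083, 0.0159]
ee_rot: [0.992, 0.123, 0.002, -0.0]
force: [9.1, 2.4, 0.1]
finger_gap: 0.0446
grip_force: 73.2
```

```bash
python3 st.py
```

```text
t 15.7833 tcp [0.6091 0.2083 0.0159] jig tcp mm [-59.9    0.36] mod x -12.3 yaw 14.18 tilt [0.00483 0.00126]
F jig -9.44 -0.04 0.14 0.044578412239366746 73.23668718338013
```

Contact with the plate: the force rose by about 2.3 N and the advance dropped. Pressing on a little.

Emit:
jog_arm:
  slide:
    - [-0.1, 0, 0]
    - [-0.05, 0, 0]
    - [0, 0, 0]
    - [0, 0, 0]
    - [0, 0, 0]
  roll: [0, 0, 0, 0, 0]

```text
clock: 16.2
eef_pos: [0.6081, 0.2081, 0.016]
ee_rot: [0.992, 0.123, 0.003, -0.0]
force: [10.5, 2.1, -0.0]
finger_gap: 0.0444
grip_force: 73.2
```

```bash
python3 st.py
```

```text
t 16.2 tcp [0.6081 0.2081 0.016 ] jig tcp mm [-58.88   0.37] mod x -11.28 yaw 14.18 tilt [0.00595 0.00159]
F jig -10.74 0.51 -0.04 0.04439581110264569 73.17384839057922
```

Emit:
jog_arm:
  slide:
    - [-0.06, 0, 0]
    - [0, 0, 0]
    - [0, 0, 0]
    - [0, 0, 0]
    - [0.08, 0, 0]
    - [0.08, 0, 0]
    - [0, 0, 0]
    - [0, 0, 0]
  roll: [0, 0, 0, 0, 0, 0, 0, 0]

```text
clock: 16.87
eef_pos: [0.6077, 0.208, 0.0158]
ee_rot: [0.992, 0.123, 0.001, -0.0]
force: [5.9, 1.0, 2.2]
finger_gap: 0.0444
grip_force: 73.5
```

```bash
python3 st.py
```

```text
t 16.8667 tcp [0.6077 0.208  0.0158] jig tcp mm [-58.51   0.38] mod x -10.91 yaw 14.18 tilt [0.00261 0.00059]
F jig -5.99 0.44 2.17 0.044421517506642666 73.45634579658508
```

Emit:
jog_arm:
  slide:
    - [0, 0, 0]
    - [0, 0, 0]
    - [0, 0, 0]
    - [0, 0, 0]
    - [0, 0, 0]
    - [0, 0, 0]
  roll: [0, 0, 0, 0, 0, 0]
  claw: 0.85

```text
clock: 17.37
eef_pos: [0.6064, 0.2077, 0.0149]
ee_rot: [0.992, 0.123, -0.0, 0.0]
force: [0.3, 0.0, -0.4]
finger_gap: 0.0727
grip_force: 0.0
```

Emit:
jog_arm:
  slide:
    - [0, 0, -0.5]
    - [0, 0, -1.5]
    - [0, 0, -2.5]
    - [0, 0, -2.5]
    - [0, 0, -2.5]
    - [1, 0, -2.5]
    - [2, 0, -2.5]
    - [0, 0, 0]
    - [0, 0, 0]
    - [0, 0, 0]
  roll: [0, 0, 0, 0, 0, 0, 0, 0, 0, 0]

```text
clock: 18.2
eef_pos: [0.6353, 0.2151, 0.1594]
ee_rot: [0.992, 0.123, -0.001, 0.0]
force: [-0.3, 0.0, -0.9]
finger_gap: 0.0729
grip_force: 0.0
```

```bash
python3 st.py
python3 - <<'E'
from h import *
w=cam('wrist','w9.png');s=cam('scene')
b=cv2.resize(s['img'][180:330,340:480],None,fx=3,fy=3,interpolation=cv2.INTER_CUBIC)
a=cv2.resize(w['img'][:,60:580],(380,351));c=np.zeros((450,800,3),np.uint8);c[:351,:380]=a;c[:,380:]=b
cv2.imwrite('pics/end.png',c[:,:,::-1])
E
```

```text
t 18.2 tcp [0.6353 0.2151 0.1594] jig tcp mm [-87.02   0.27] mod x -39.42 yaw 14.19 tilt [-0.00128 -0.00032]
F jig 0.3 -0.09 -0.89 0.0728898804431844 0.0
```

View pics/end.png

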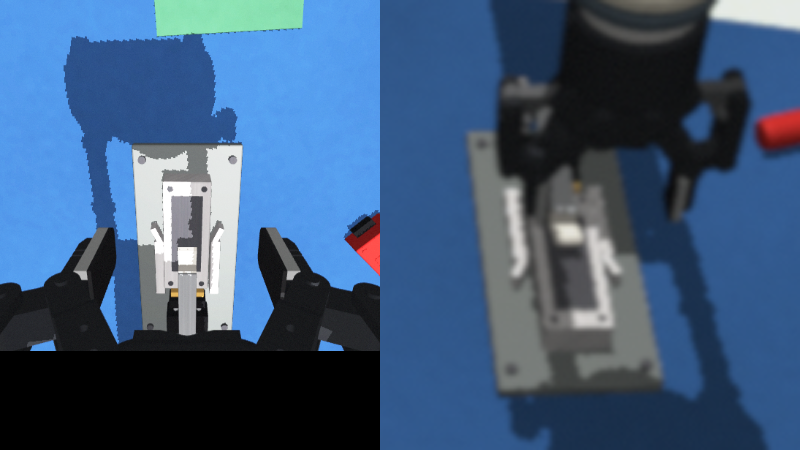

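In the wrist view the module is straight between the rails, with the pad on its top at (187,255) and the connector against the brass plate at (187,292). The fingers are clear, so I'm handing in.

```bash
python3 -c "
from workcell import robot
print(robot.hand_in())"
```

```text
the job is handed in; nothing more can be done
None
```

The module is in the jig and the job is handed in at about 18 s; no verdict came back. The hold-down arm is on its top, and by my force readings the connector was pressing the plate with about 5 N just before I let go (not re-measured since).

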